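# Seat the bay cover and hold the sprung analyser lid at its mark

### The job

Get the analyser ready for a look inside: first, with the lid still shut, press the loose cover plate on its right half fully down so that it sits level and flush in its bay. Then lift the sprung lid by its bar handle until its top is in line with the steel index arm beside it, and finish while still holding the lid there by the handle: do not let go. Do not shift the index arm, and leave the other things where they are.

Things in the scene. Friction and masses are not known exactly. Their poses are not given: they have to be found in the camera images.
- analyser: white bench-top analyser fixed to the bench, 300 (its x) x 400 (its y) x 85 mm high; origin at the centre of its underside, x to its rear (away from the robot), y to its left, z up; it does not move. Its left half (+y) carries the sprung lid, its right half (-y) the cover plate's bay
- bay (a point): middle of the cover plate's bay at deck level, (-20, -100, 85) mm in the analyser's frame: an open rectangular recess 134 x 94 mm, 10 mm deep, in the deck (deck height 85 mm), axes as the analyser's
- stud_rear (a joint): push-fit stud under the plate 45 mm behind the bay's middle, m pushed down: starts at 0 to 0.004 (standing 8 to 4 mm above the bay's floor), 0.008 is fully down. Takes about 4 N to push, plus drag if pushed faster than 20 mm/s, and stays where it is pushed
- stud_front (a joint): the same kind of stud, 45 mm in front of the bay's middle
- cover_top (a point): loose flat aluminium cover plate, 130 (its x) x 90 (its y) x 10 mm, 0.2 kg, with a dark square window in its middle. It lies in its bay but stands proud and slightly tilted on the two studs, which are under it at x = +45 and -45 mm; pressed down at both ends it rests on the bay's floor, flush with the deck. This point is the middle of its top face, z normal to the face
- handle_bar (a point): middle of the axis of the lid's bar handle: a straight round steel bar 12 mm thick and 110 mm long, parallel to the analyser's y, on two end posts near the lid's front edge, its axis 38 mm above the lid's top face with free space under it. x lies in the lid's plane towards the hinge, y along the bar, z normal to the lid
- lid_hinge (a point): point on the lid's hinge axis (which is parallel to the analyser's y), midway across the lid's width, at (115, 95, 95) mm in the analyser's frame; with the lid shut the bar's axis is 205 mm in front of it and 55 mm above it
- lid (a joint): angle of the lid (white, 215 deep x 160 wide x 25 mm thick, 0.45 kg with handle), rad: 0 shut and level, growing as its front edge rises; stop at 1.3. A spring hinge pulls it shut: lifting at the bar takes about 5 to 7 N and it snaps shut when let go
- index (a joint): angle of the index arm, the mark for the lid: a thin flat steel arm 225 mm long, 8 mm wide and 10 mm high, on the same hinge line just left of the lid. Measured as the lid's: when both angles are equal the arm's top edge is flush with the lid's top face. Its stiff pivot holds it between 0.45 and 0.75 rad from the start
- index_tip (a point): top corner of the index arm's free end, x along the arm towards the hinge
- jar: small amber screw-top jar, 44 mm diameter, 55 mm high, standing on the rear of the analyser's right half; origin at the centre of its underside; to be left alone
- dish: small clear dish, 52 mm diameter, 14 mm high, on the front right of the analyser's deck; origin at the centre of its underside; to be left alone
- tipbox: grey pipette-tip box, 120 x 85 x 50 mm, on the bench to the right of the analyser; origin at the centre of its underside; to be left alone
- reagent: white bottle with a blue cap, 60 mm diameter, 140 mm high, on the bench to the left of the analyser; origin at the centre of its underside; to be left alone
- mouse: black computer mouse, 100 x 60 x 34 mm, on the bench to the left of the analyser; origin at the centre of its underside; to be left alone
Not all that is in view belongs to the job. What is meant by the part that bears cover_top is not brown, and is the larger of those in its own colour.

How it is judged (in metres and radians):
On the way, in this order (a step that is already met when the one before it is completed fails the run):
1. the cover plate sits level and flush in its bay, the lid still shut (z of cover_top in the frame of analyser below 0.0867 m and angle between cover_top's own z axis and vertical below 0.015 rad and value of joint lid below 0.08 rad), for 0.3 s.
2. the lid is lifted in line with the index arm, held by its handle (angle between the x axis of handle_bar and the x axis of index_tip, either way round below 0.09 rad and contact force between lid and the fingers above 1 N and distance between the grasp point and handle_bar below 0.06 m), for 0.3 s.
At the end, for the whole second after the job is handed in: The fingers hold the lid (over 1 N) at its handle (grasp point within 60 mm of the bar's middle); the lid is at rest within 0.09 rad (5 degrees) of the index arm; the cover plate is level within 0.015 rad, the middle of its top at most 1.7 mm above the deck (all of step 2 and z of cover_top in the frame of analyser below 0.0867 m and angle between cover_top's own z axis and vertical below 0.015 rad and value of joint lid above 0.3 rad and velocity of joint lid between -0.08 and 0.08 rad/s); the arm keeps its last pose, push and grip.
It fails at once if the index arm is shifted by more than 12 mm at its tip (distance of index_tip from where it was at the start of the episode above 0.012 m).
It fails at once if another thing is shifted by more than 25 mm (distance of any of jar, dish, tipbox, reagent, mouse from where it was at the start of the episode above 0.025 m).
It also fails if it takes over 54 s, if anything falls off the work surface, if the arm or the gripper's body presses on something with over 40 N, if the wrist force passes 120 N, or if a joint passes its speed limit or range.

### The arm

A 6-joint arm with a two-finger parallel gripper is mounted at the origin on the work surface. World frame = base frame: x ahead of the robot, y to its left, z up, the work surface at z = 0. Lengths are in m, angles in degrees, forces in N, time in s.
With the tool pointing down it reaches from about 0.25 to 0.725 m from the base axis. Payload 9.7 kg.
Tool frame: the origin (TCP) lies midway between the tips of the shut fingers; the grasp point (between the pads) lies 19 mm behind it (bot.hold_point_z is the distance from the TCP to the grasp point, in m); z points along the fingers, y is the line along which they close (so a half turn about z gives the same grasp; the last joint's range is limited). The gripper opens to 85 mm and grips with 20 to 120 N. Pads are 22 mm wide; open, the fingers measure 114 mm over their backs; the gripper's body (76 mm by 85 mm) begins 54 mm behind the grasp point. The pads swing forward as they close: fully open they stand 13 mm farther back than shut.
Start: joints at [72.307, 4.979, 10.078, 95.1, 0, 90], TCP at [0.167, 0.524, 0.231] pointing down, gripper open.
Joint ranges: [-179.16, 179.16], [-48.56, 103.87], [-65.8, 70.77], [-126.05, 130.52], [-82.76, 87.17], [-180, 180]. Speed limits (degrees/s): [127.2, 127.2, 147.25, 180, 180, 180].

### API

Orientations are given as [roll, pitch, yaw] about the fixed x, y, z axes, in that order (R = Rz(yaw) Ry(pitch) Rx(roll)).
In Python, from workcell import bot gives the robot as it stands.
- The arm moves only by the tool play_rows, never from a script. Its argument "steps" is a list that holds one entry, the list of rows, each a list of 4 numbers: the shift along the tool's x, y, z in m, then the turn about the tool's z in rad. In form: [[[tx, ty, tz, yaw], ...]]. A call has exactly 5 rows; each row shifts and turns the commanded pose from where the row before left it, along the tool's axes as they then stand; what a row does not reach is not made up. A row lasts 1/12 s, in which the tool goes at most 41.7 mm and 7.16 degrees, less where a joint would pass 70% of its speed; a pose out of reach is approached as far as the arm can. A call is refused whole if a number of a shift passes 0.0417 or a number of a turn 0.125, either way. A call with a gripper value outside its range is refused whole. "gripper" is the finger opening in m, from 0 to 0.0854, set as the call begins (left out, the last holds). The fingers move at their own pace and stop on an object; "squeeze" is the grip in N (left out, the last holds). Time passes only in rows, so rows that do not move let the fingers close, or fill a call up. It gives the time, the measured TCP pose, the force, the opening and the grip force at its end, in the units of the state.
- bot.get_obs(): the state, without advancing time (a new reading comes with each control period).
- bot.camera(name): name is "scene" or "top" or "wrist"; returns a dict with "img" (420x560x3 uint8, blue, green, red), "vfov" (degrees; the focal length in pixels is half the picture's height over the tangent of half this angle, whatever the lens; pixels are square), "cx", "cy" (the principal point, pixels), "D" ([k1, k2, p1, p2, k3] as OpenCV has them; the pictures are not rectified), "xyz" and "attitude" of the camera in the world. Camera axes: x right, y down, z forward; pixel columns grow to the right and rows downward; lengths in m; the calibration is good to about 2 mm. A picture is of the moment at which its call begins. There is no depth.
- bot.job_done(): hands the job in; it is judged then, once.
The state is a dict: "time": time; "q": joint angles; "qd": joint speeds; "joint_efforts": joint torques, N m; "ee_pos": TCP position; "tcp_rot": TCP orientation; "wrist_force": force on the tool from outside, world axes, zero at the start; "torque": the same for the moment, N m; "opening": finger opening in m; "grasp_force": force on a finger pad.
Only numpy, scipy, OpenCV 4.12 (cv2) and the standard library are available. Lean on these libraries where they do the work, as an engineer would, in place of code of your own. Each camera call takes 0.05 s, during which the arm holds its last target. There are 200 camera calls.

## Working session

There is one attempt and no reset: what is moved stays moved. The work goes in short steps, Python scripts to look and compute and a tool call to move; the robot and the scene stay as the last step left them, time stands still between calls to the robot, and variables do not carry over. Pictures are saved under pics/ and viewed, at most 10 in all, crops included, and the job is handed in when it is done.

Besides the shell and the picture viewer there is one more tool, called after ">>>" in YAML: its name, and indented under it one key for each argument. play_rows: Moves the arm, as the interface text tells. Its arguments: {"type":"object","properties":{"steps":{"type":"array","items":{"type":"array","items":{"type":"array","items":{"type":"number"}}}},"gripper":{"type":"number"},"squeeze":{"type":"number"}},"required":["steps"]}

```bash
mkdir -p pics; cat > h.py <<'E'
import numpy as np,cv2
from scipy.spatial.transform import Rotation as R
from workcell import bot
def K(c):
    f=c["img"].shape[0]/2/np.tan(np.radians(c["vfov"])/2)
    return np.array([[f,0,c["cx"]],[0,f,c["cy"]],[0,0,1]])
def att(c):
    a=np.array(c["attitude"],float)
    return a if a.shape==(3,3) else R.from_euler('xyz',a,degrees=True).as_matrix()
def ray(c,px):
    p=cv2.undistortPoints(np.array(px,float).reshape(-1,1,2),K(c),np.array(c["D"],float)).reshape(-1,2)
    return np.c_[p,np.ones(len(p))]@att(c).T
def onz(c,px,z):
    d=ray(c,px);o=np.array(c["xyz"]);return o+d*((z-o[2])/d[:,2])[:,None]
def proj(c,P):
    Rm=att(c);t=-Rm.T@np.array(c["xyz"])
    return cv2.projectPoints(np.array(P,float).reshape(-1,3),cv2.Rodrigues(Rm.T)[0],t,K(c),np.array(c["D"],float))[0].reshape(-1,2)
E
python3 - <<'E'
from h import *
import pickle
ims={}
for n in("scene","top"):
    c=bot.camera(n);ims[n]=c;print(n,{k:v for k,v in c.items() if k!="img"})
    cv2.imwrite(f"pics/{n}0.png",c["img"])
pickle.dump(ims,open("c0.pkl","wb"))
print(bot.get_obs(),bot.hold_point_z)
E
```

```text
scene {'vfov': 49.49382078488114, 'cx': 285.00979693701134, 'cy': 213.88205108016393, 'D': array([-0.04857781,  0.        ,  0.        ,  0.        ,  0.        ]), 'xyz': array([1.03862091, 0.01476829, 0.98251647]), 'attitude': array([-150.14730047,    0.71004634,   87.36883234])}
top {'vfov': 54.78073393941034, 'cx': 277.89525096241437, 'cy': 206.7746430639238, 'D': array([-0.07217378,  0.        ,  0.        ,  0.        ,  0.        ]), 'xyz': array([0.36032561, 0.04416207, 0.89744617]), 'attitude': array([-167.61293639,   -0.27555182,  -96.68263043])}
{'time': 0.1, 'q': array([ 7.23059662e+01,  5.00940107e+00,  1.00393577e+01,  9.50996769e+01,
       -1.03672855e-03,  8.99993110e+01]), 'qd': array([-0.00160259, -0.05332104,  0.16950478, -0.00300196, -0.01514454,
        0.02500386]), 'joint_efforts': array([-1.62740803e-04, -5.21562195e+01,  4.65654302e+01,  1.59068685e-02,
       -3.23143837e-06, -1.23993769e-05]), 'ee_pos': array([0.16710695, 0.52378662, 0.23064329]), 'tcp_rot': array([-1.79930280e+02,  1.03588933e-03,  1.62306656e+02]), 'wrist_force': array([-0.14839925, -0.07641245, -0.51213181]), 'torque': array([0.02469439, 0.0196429 , 0.0132372 ]), 'grasp_force': 0.0, 'opening': 0.08535130433759633} 0.0187
```

View pics/scene0.png

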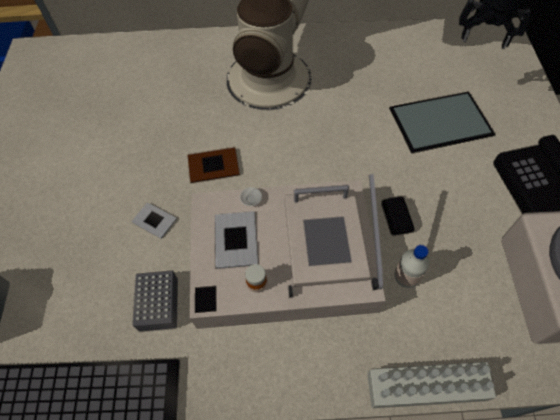

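View pics/top0.png

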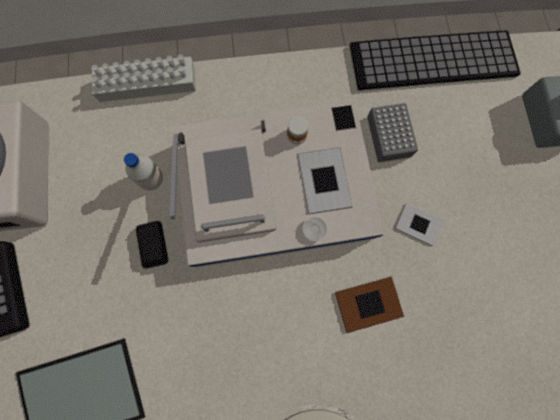

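The candidates for the cover plate, by scene-image pixel, are:
- the silver plate in the bay (235,239)
- the small silver plate on the bench (155,220)
- the brown plate (213,164)
- the black square on the deck (205,299)

I choose the larger silver one, at (235,239) in scene and (325,180) in top. I'll check it in a crop.

```bash
python3 - <<'E'
from h import *
import pickle
ims=pickle.load(open("c0.pkl","rb"))
a=ims["top"]["img"][95:275,160:400]
cv2.imwrite("pics/topcrop.png",cv2.convertScaleAbs(cv2.resize(a,None,fx=3.3,fy=3.3,interpolation=cv2.INTER_CUBIC),alpha=1.3))
a=ims["scene"]["img"][165:335,175:410]
cv2.imwrite("pics/scenecrop.png",cv2.convertScaleAbs(cv2.resize(a,None,fx=3.4,fy=3.4,interpolation=cv2.INTER_CUBIC),alpha=1.3))
E
```

```text
(no output)
```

View pics/topcrop.png

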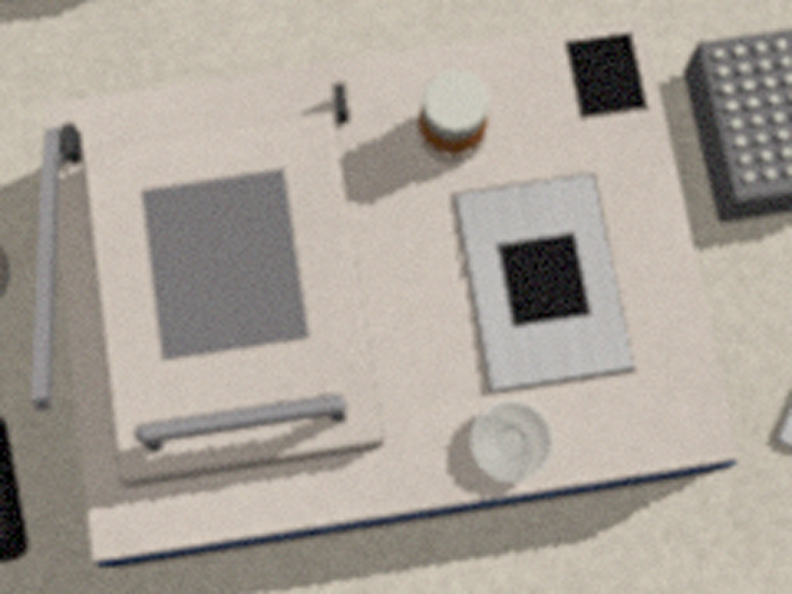

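View pics/scenecrop.png

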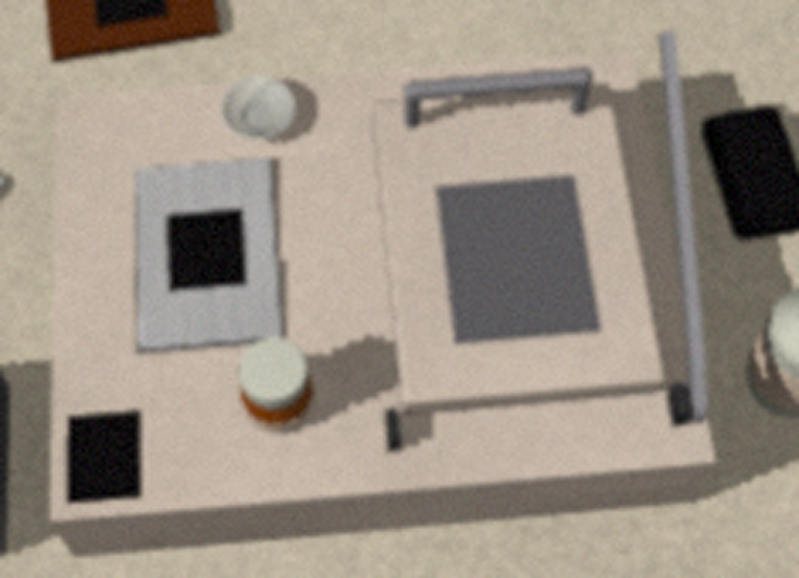

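The crops confirm it: the silver plate sits in the bay, centred at top-crop (545,280) and scene-crop (207,252). The bar handle runs (148,432)-(342,405) in the top crop, and the index arm (55,130)-(40,405).

```bash
python3 - <<'E'
from h import *
import pickle
np.set_printoptions(precision=4,suppress=True)
ims=pickle.load(open("c0.pkl","rb"));T=ims["top"];S=ims["scene"]
tp=lambda p:np.array(p,float)/3.3+[160,95]
sp=lambda p:np.array(p,float)/3.4+[175,165]
fr,fl=onz(T,tp([(735,460),(97,560)]),.085)
print("front",fr,fl,np.linalg.norm(fr-fl),np.degrees(np.arctan2(*(fl-fr)[1::-1]))-90)
d=onz(S,sp([(52,520),(715,462),(57,88)]),.085);print("scene rr rl fr",d,np.linalg.norm(d[0]-d[1]),np.linalg.norm(d[0]-d[2]))
# analyser pose: from rr, rl (scene), fr, fl(top)
m=np.array([[-.15,-.2],[-.15,.2],[.15,-.2],[.15,.2]]);w=np.array([fr,fl,d[0],d[1]])[:,:2]
mc=m.mean(0);wc=w.mean(0);H=(m-mc).T@(w-wc);yaw=np.arctan2(H[0,1]-H[1,0],H[0,0]+H[1,1])
Rz=np.array([[np.cos(yaw),-np.sin(yaw)],[np.sin(yaw),np.cos(yaw)]]);o=wc-Rz@mc
print("yaw",np.degrees(yaw),"o",o,"res",w-(m@Rz.T+o))
toA=lambda P:np.c_[(P[:,:2]-o)@Rz,P[:,2]]
pt=onz(T,tp([(455,195),(597,173),(635,372),(490,391)]),.091);ps=onz(S,sp([(138,348),(281,338),(272,160),(137,170)]),.091)
print("plate top",pt.mean(0),toA(pt).mean(0),"scene",ps.mean(0),toA(ps).mean(0),"bay",Rz@[-.02,-.1]+o)
def tri(a,b):
    d1=ray(T,a)[0];d2=ray(S,b)[0];o1=np.array(T["xyz"]);o2=np.array(S["xyz"])
    s=np.linalg.lstsq(np.c_[d1,-d2],o2-o1,rcond=None)[0];p=o1+s[0]*d1;q=o2+s[1]*d2
    return (p+q)/2,np.linalg.norm(p-q)
for n,a,b in[("barL",(148,432),(590,75)),("barR",(342,405),(412,90)),("tip",(40,405),(668,35)),("piv",(55,130),(698,418))]:
    p,e=tri(tp(a),sp(b));print(n,p,e,"A",toA(p[None])[0])
print("bar expected",Rz@[-.09,.095]+o,.15)
E
```

```text
front [ 0.4553 -0.1857  0.085 ] [0.4398 0.2089 0.085 ] 0.394915626437686 2.249709266412907
scene rr rl fr [[ 0.7557 -0.1751  0.085 ]
 [ 0.7397  0.2231  0.085 ]
 [ 0.4496 -0.1888  0.085 ]] 0.3985081383936672 0.3064191071244188
yaw 2.3069382255936492 o [0.5976 0.0178] res [[-0.0005  0.0024]
 [ 0.0001 -0.0027]
 [ 0.0001  0.0009]
 [ 0.0003 -0.0006]]
plate top [ 0.5806 -0.0836  0.091 ] [-0.0211 -0.1006  0.091 ] scene [ 0.5844 -0.0833  0.091 ] [-0.0173 -0.1005  0.091 ] bay [ 0.5817 -0.0829]
barL [0.5022 0.1643 0.1517] 0.006001937343647681 A [-0.0895  0.1503  0.1517]
barR [0.5054 0.0519 0.1489] 0.0026640689190560464 A [-0.0908  0.0378  0.1489]
tip [0.5121 0.2078 0.2082] 0.0005012888728473969 A [-0.0778  0.1933  0.2082]
piv [0.7154 0.2146 0.0962] 0.00023844846183005788 A [0.1256 0.1919 0.0962]
bar expected [0.5039 0.1091] 0.15
```

>>> play_rows:
  steps:
    - [[0,0,-0.004,0.122],[0,0,-0.004,0.122],[0,0,-0.004,0.122],[0,0,-0.004,0.122],[0,0,-0.004,0.122]]
  gripper: 0.075

```text
time: 0.52
ee_pos: [0.1671, 0.5239, 0.251]
tcp_rot: [-180.0, 0.0, 127.0]
wrist_force: [-0.2, 0.4, 0.4]
opening: 0.075
grasp_force: 0.0
```

>>> play_rows:
  steps:
    - [[0,0,-0.004,0.122],[0,0,-0.004,0.122],[0,0,-0.004,0.122],[0,0,-0.004,0.122],[0,0,-0.004,0.122]]

```text
time: 0.93
ee_pos: [0.1671, 0.5239, 0.2711]
tcp_rot: [-180.0, 0.0, 92.1]
wrist_force: [-0.1, -0.1, 0.3]
opening: 0.0753
grasp_force: 0.0
```

```bash
python3 - <<'E'
from h import *
import pickle
np.set_printoptions(precision=4,suppress=True)
o=bot.get_obs();Rt=R.from_euler('xyz',o["tcp_rot"],degrees=True).as_matrix()
print(o["ee_pos"],o["tcp_rot"],o["q"],o["opening"])
y=np.degrees(np.arctan2(Rt[1,1],Rt[0,1]));print("tool y dir",y,"move in tool",Rt.T@(np.array([.5817,-.0829,.2])-o["ee_pos"]))
T=pickle.load(open("c0.pkl","rb"))["top"]
tp=lambda p:np.array(p,float)/3.3+[160,95]
P=np.r_[onz(T,tp([(456,98)]),.14),onz(T,tp([(510,440)]),.099)]
a=np.radians(2.3);Rz=np.array([[np.cos(a),-np.sin(a)],[np.sin(a),np.cos(a)]]);print("jar dish in A",(P[:,:2]-[.5976,.0178])@Rz)
E
```

```text
[0.1671 0.5239 0.2711] [-179.9849    0.0436   92.06  ] [ 72.3072   6.129   15.7916  99.7088  -0.0006 160.2472] 0.07528270227015024
tool y dir 2.0599538974315434 move in tool [-0.6212  0.3925  0.0714]
jar dish in A [[ 0.0882 -0.0604]
 [-0.1183 -0.0607]]
```

>>> play_rows:
  steps:
    - [[-0.031,0.0196,0,0],[-0.031,0.0196,0,0],[-0.031,0.0196,0,0],[-0.031,0.0196,0,0],[-0.031,0.0196,0,0]]

```text
time: 1.35
ee_pos: [0.272, 0.3717, 0.271]
tcp_rot: [-180.0, 0.0, 92.4]
wrist_force: [0.4, 0.3, 0.7]
opening: 0.075
grasp_force: 0.0
```

>>> play_rows:
  steps:
    - [[-0.031,0.0196,0,0],[-0.031,0.0196,0,0],[-0.031,0.0196,0,0],[-0.031,0.0196,0,0],[-0.031,0.0196,0,0]]

```text
time: 1.77
ee_pos: [0.3765, 0.2208, 0.2712]
tcp_rot: [-180.0, -0.0, 92.4]
wrist_force: [1.1, 0.6, 0.3]
opening: 0.0752
grasp_force: 0.0
```

>>> play_rows:
  steps:
    - [[-0.031,0.0196,0,0],[-0.031,0.0196,0,0],[-0.031,0.0196,0,0],[-0.031,0.0196,0,0],[-0.031,0.0196,0,0]]

```text
time: 2.18
ee_pos: [0.481, 0.0699, 0.2711]
tcp_rot: [-180.0, -0.0, 92.4]
wrist_force: [0.4, 0.9, -0.0]
opening: 0.0753
grasp_force: 0.0
```

>>> play_rows:
  steps:
    - [[-0.031,0.0196,0.013,0],[-0.031,0.0196,0.013,0],[-0.031,0.0196,0.013,0],[-0.031,0.0196,0.013,0],[0,0,0.013,0]]

```text
time: 2.6
ee_pos: [0.566, -0.0534, 0.2037]
tcp_rot: [-179.9, 0.1, 92.2]
wrist_force: [1.4, -0.4, -0.0]
opening: 0.075
grasp_force: 0.0
```

>>> play_rows:
  steps:
    - [[-0.015,0.0073,0,0],[-0.015,0.0073,0.015,0],[0,0,0.02,0],[0,0,0.02,0],[0,0,0.02,0]]

```text
time: 3.02
ee_pos: [0.5797, -0.0786, 0.1299]
tcp_rot: [-180.0, -0.0, 92.4]
wrist_force: [0.3, -0.2, 0.1]
opening: 0.075
grasp_force: 0.0
```

```bash
python3 - <<'E'
from h import *
print(bot.get_obs()["ee_pos"])
c=bot.camera("wrist");s=bot.camera("scene")["img"][165:335,150:410]
cv2.imwrite("pics/w1.png",np.vstack([cv2.resize(c["img"],(440,330)),cv2.resize(s,(440,270))[:270]]))
E
```

```text
[ 0.57966498 -0.07856588  0.12985572]
```

View pics/w1.png

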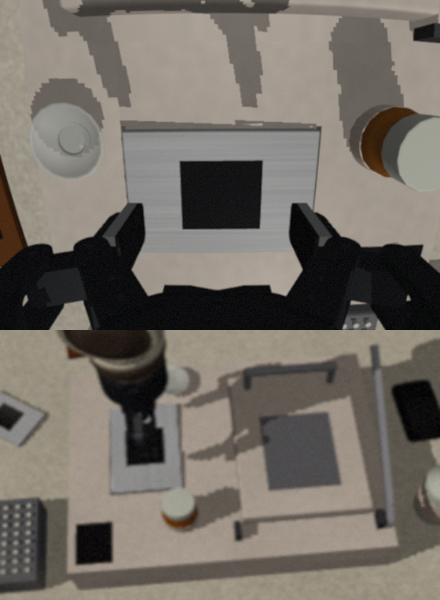

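Wrist view: both fingertips, at about (140,210) and (300,210), sit over the two ends of the plate. The dish and jar are clear. I'll press down.

>>> play_rows:
  steps:
    - [[-0.004,0.002,0.008,0],[0,0,0.008,0],[0,0,0.007,0],[0,0,0.005,0],[0,0,0.003,0]]

```text
time: 3.53
ee_pos: [0.5819, -0.0821, 0.0998]
tcp_rot: [-180.0, -0.0, 92.4]
wrist_force: [0.2, -0.7, 0.6]
opening: 0.0751
grasp_force: 0.0
```

>>> play_rows:
  steps:
    - [[0,0,0.0015,0],[0,0,0.0015,0],[0,0,0.0015,0],[0,0,0.0015,0],[0,0,0.0015,0]]

```text
time: 3.95
ee_pos: [0.5821, -0.0821, 0.0929]
tcp_rot: [180.0, 0.0, 92.4]
wrist_force: [-1.2, 0.6, 0.9]
opening: 0.0747
grasp_force: 0.0
```

>>> play_rows:
  steps:
    - [[0,0,0.0015,0],[0,0,0.0015,0],[0,0,0.0015,0],[0,0,0.0015,0],[0,0,0.0015,0]]

```text
time: 4.37
ee_pos: [0.582, -0.0821, 0.0852]
tcp_rot: [180.0, 0.0, 92.4]
wrist_force: [0.1, 0.1, 0.3]
opening: 0.0749
grasp_force: 0.0
```

>>> play_rows:
  steps:
    - [[0,0,0.0015,0],[0,0,0.0015,0],[0,0,0.0015,0],[0,0,0.0015,0],[0,0,0,0]]

```text
time: 4.78
ee_pos: [0.5819, -0.0821, 0.0794]
tcp_rot: [180.0, 0.0, 92.4]
wrist_force: [-1.0, 0.2, 1.3]
opening: 0.0751
grasp_force: 0.8
```

>>> play_rows:
  steps:
    - [[0,0,0.001,0],[0,0,0.001,0],[0,0,0.001,0],[0,0,0.001,0],[0,0,0,0]]

```text
time: 5.2
ee_pos: [0.582, -0.0822, 0.0758]
tcp_rot: [180.0, 0.0, 92.4]
wrist_force: [-2.0, -0.5, 5.8]
opening: 0.0751
grasp_force: 2.8
```

>>> play_rows:
  steps:
    - [[0,0,0.001,0],[0,0,0.001,0],[0,0,0,0],[0,0,0,0],[0,0,0,0]]

```text
time: 5.62
ee_pos: [0.582, -0.0822, 0.0757]
tcp_rot: [179.9, 0.0, 92.4]
wrist_force: [-7.3, 1.2, 18.6]
opening: 0.0752
grasp_force: 9.4
```

>>> play_rows:
  steps:
    - [[0,0,0.001,0],[0,0,0,0],[0,0,0,0],[0,0,0,0],[0,0,0,0]]

```text
time: 6.03
ee_pos: [0.582, -0.0822, 0.0756]
tcp_rot: [179.9, 0.0, 92.4]
wrist_force: [-9.3, 1.9, 25.8]
opening: 0.0749
grasp_force: 12.7
```

>>> play_rows:
  steps:
    - [[0,0,-0.005,0],[0,0,-0.02,0],[0,0,-0.03,0],[0,0,-0.04,0],[0,0,-0.04,0]]

```text
time: 6.45
ee_pos: [0.5813, -0.082, 0.2079]
tcp_rot: [-179.9, -0.0, 92.4]
wrist_force: [0.8, 0.5, 0.9]
opening: 0.075
grasp_force: 0.0
```

```bash
python3 - <<'E'
from h import *
c=bot.camera("wrist");s=bot.camera("scene")["img"][215:285,200:270]
w=c["img"];print(bot.get_obs()["ee_pos"])
cv2.imwrite("pics/w2.png",np.hstack([w,cv2.resize(s,(240,420),interpolation=cv2.INTER_CUBIC)[:, :]]))
E
```

```text
[ 0.58405109 -0.0824248   0.21444789]
```

View pics/w2.png

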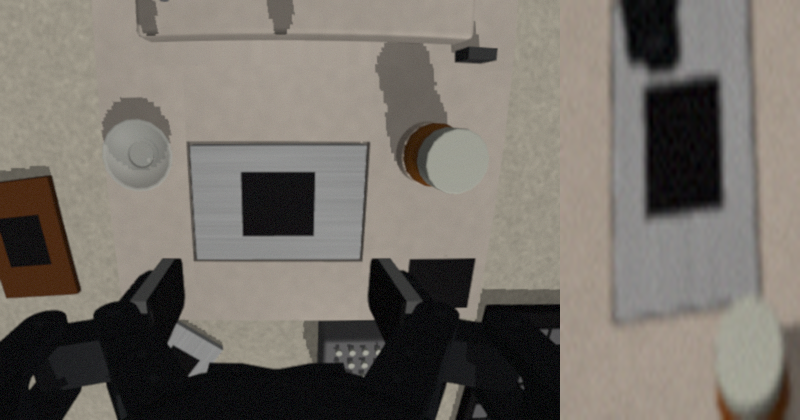

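The plate now sits inside the bay with an even dark gap all round, (190,143)-(368,260), so it is flush. Next is the bar.

>>> play_rows:
  steps:
    - [[0.0323,-0.012,0,0],[0.0323,-0.012,0,0],[0.0323,-0.012,0,0],[0.0323,-0.012,0,0],[0.0323,-0.012,0,0]]
  gripper: 0.06

```text
time: 6.97
ee_pos: [0.5145, 0.0779, 0.2068]
tcp_rot: [-180.0, -0.0, 92.4]
wrist_force: [1.8, 0.6, 0.4]
opening: 0.06
grasp_force: 0.0
```

>>> play_rows:
  steps:
    - [[0.0323,-0.012,0,0],[0,0,0,0],[0,0,0,0],[0,0,0,0],[0,0,0,0]]

```text
time: 7.38
ee_pos: [0.5022, 0.1078, 0.207]
tcp_rot: [-180.0, 0.0, 92.4]
wrist_force: [-0.9, 0.5, -0.2]
opening: 0.06
grasp_force: 0.0
```

```bash
python3 - <<'E'
from h import *
print(bot.get_obs()["ee_pos"],bot.get_obs()["tcp_rot"])
c=bot.camera("wrist");cv2.imwrite("pics/w3.png",c["img"])
E
```

```text
[0.50222816 0.10775954 0.20701341] [-1.79988026e+02  1.17850855e-02  9.23547212e+01]
```

View pics/w3.png

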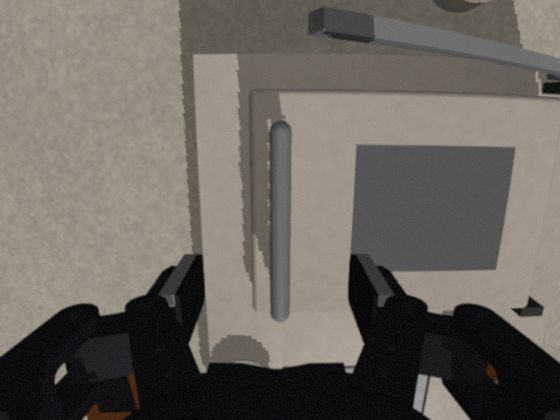

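The bar at x≈281 px lies midway between the fingers (205 and 348 px). I'll descend and grip.

>>> play_rows:
  steps:
    - [[0,0.001,0.018,0],[0,0,0.018,0],[0,0,0.016,0],[0,0,0.014,0],[0,0,0.009,0]]

```text
time: 7.85
ee_pos: [0.5027, 0.1074, 0.1305]
tcp_rot: [-179.9, 0.0, 92.3]
wrist_force: [-0.3, -0.1, -0.2]
opening: 0.0598
grasp_force: 0.0
```

>>> play_rows:
  steps:
    - [[0,0,0,0],[0,0,0,0],[0,0,0,0],[0,0,0,0],[0,0,0,0]]
  gripper: 0
  squeeze: 50

```text
time: 8.27
ee_pos: [0.5044, 0.1085, 0.1335]
tcp_rot: [179.8, 0.0, 92.4]
wrist_force: [5.5, -0.7, -0.0]
opening: 0.0101
grasp_force: 48.7
```

>>> play_rows:
  steps:
    - [[0,0,0,0],[0,0,0,0],[0,0,0,0],[0,0,0,0],[0,0,0,0]]

```text
time: 8.68
ee_pos: [0.5044, 0.1085, 0.1335]
tcp_rot: [179.8, 0.0, 92.4]
wrist_force: [5.9, -1.4, -0.9]
opening: 0.0105
grasp_force: 48.7
```

>>> play_rows:
  steps:
    - [[0,0.0028,-0.0096,0],[0,0.0033,-0.0094,0],[0,0.0037,-0.0092,0],[0,0.0041,-0.0091,0],[0,0.0045,-0.0089,0]]

```text
time: 9.1
ee_pos: [0.5211, 0.1092, 0.1782]
tcp_rot: [-179.9, 0.0, 92.4]
wrist_force: [1.9, -1.1, -9.3]
opening: 0.0099
grasp_force: 48.6
```

>>> play_rows:
  steps:
    - [[0,0.005,-0.0086,0],[0,0.0053,-0.0084,0],[0,0.0058,-0.0082,0],[0,0.0061,-0.0078,0],[0,0.0065,-0.0076,0]]

```text
time: 9.52
ee_pos: [0.548, 0.1103, 0.2192]
tcp_rot: [-179.7, 0.0, 92.4]
wrist_force: [-12.3, -1.3, 0.4]
opening: 0.0102
grasp_force: 48.8
```

>>> play_rows:
  steps:
    - [[0,0,0,0],[0,0,0,0],[0,0,0,0],[0,0,0,0],[0,0,0,0]]

```text
time: 9.93
ee_pos: [0.5479, 0.1103, 0.2192]
tcp_rot: [-179.8, 0.0, 92.4]
wrist_force: [-10.4, -0.8, -0.1]
opening: 0.0097
grasp_force: 50.1
```

```bash
python3 - <<'E'
from h import *
import pickle
o=bot.get_obs();print(o["ee_pos"],o["tcp_rot"],o["grasp_force"],o["opening"])
ims={n:bot.camera(n) for n in("scene","top")};pickle.dump(ims,open("c1.pkl","wb"))
s=ims["scene"]["img"][140:310,260:410];t=ims["top"]["img"][100:270,160:290]
f=3.5;r=lambda a:cv2.resize(a,None,fx=2.8,fy=2.8,interpolation=cv2.INTER_CUBIC)
cv2.imwrite("pics/l1.png",cv2.convertScaleAbs(np.hstack([r(s),r(t)]),alpha=1.3))
E
```

```text
[0.54791344 0.1102872  0.21916151] [-1.79755560e+02  1.83502531e-02  9.24191148e+01] 50.081080198287964 0.009711029054126531
```

View pics/l1.png

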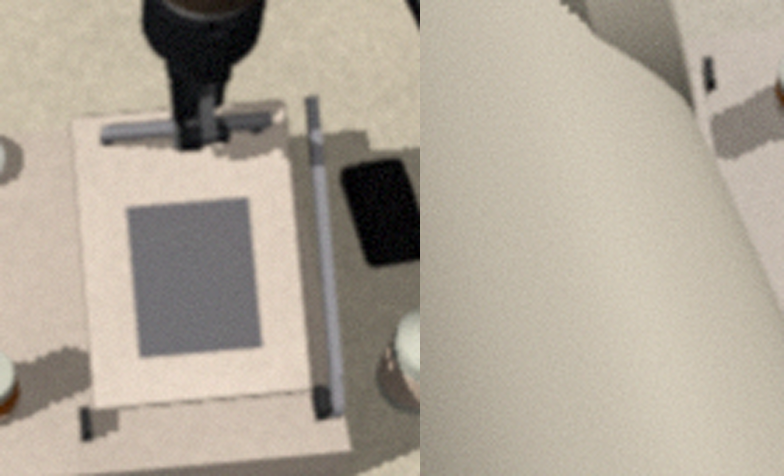

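```bash
python3 - <<'E'
from h import *
import pickle
np.set_printoptions(precision=1,suppress=True)
S=pickle.load(open("c1.pkl","rb"))["scene"];T=pickle.load(open("c0.pkl","rb"))["top"]
a=np.radians(2.3)
def W(x,y,z):
    return [.5976+np.cos(a)*x-np.sin(a)*y,.0178+np.sin(a)*x+np.cos(a)*y,z]
def pt(l,h,y,th): # l in front of hinge, h above
    return W(.115-(l*np.cos(th)-h*np.sin(th)),y,.095+l*np.sin(th)+h*np.cos(th))
for th in(.40,.45,.5,.55,.6):
    print(th,"lid FL scenecrop",(proj(S,pt(.215,.017,.175,th))[0]-[260,140])*2.8,"barL",(proj(S,pt(.205,.055,.15,th))[0]-[260,140])*2.8,
     "tip scene",(proj(S,pt(.225,.017,.192,th))[0]-[260,140])*2.8,"tip topcrop",(proj(T,pt(.225,.017,.192,th))[0]-[160,95])*3.3)
E
```

```text
0.4 lid FL scenecrop [285.7 112.8] barL [262.6 118.8] tip scene [306.8  97.9] tip topcrop [ 49.  422.4]
0.45 lid FL scenecrop [288.6 111.4] barL [265.5 120.3] tip scene [310.1  96.2] tip topcrop [ 43.4 409.1]
0.5 lid FL scenecrop [291.7 110.8] barL [268.5 122.5] tip scene [313.6  95.3] tip topcrop [ 37.7 394.6]
0.55 lid FL scenecrop [294.9 110.9] barL [271.7 125.5] tip scene [317.2  95.2] tip topcrop [ 31.9 379.1]
0.6 lid FL scenecrop [298.2 111.7] barL [274.9 129.4] tip scene [320.9  95.8] tip topcrop [ 26.1 362.4]
```

The lid is at about 0.46 rad and the index arm at about 0.47 rad, which is well within tolerance. The bar is still gripped at 50 N and at rest, so I'll hand in.

```bash
python3 -c "
from workcell import bot
print(bot.job_done())"
```

```text
the job is handed in; nothing more can be done
None
```

I pressed the cover plate flush in its bay with the lid shut. I then lifted the lid to about 0.46 rad (index arm at about 0.47 rad) and handed in with the handle still gripped at 50 N; the hand-in gave no verdict.

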